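# Unlock the flower store's tool safe, prop its sprung hatch and take out the snips

### The job

Take the yellow key from the key stand, push it fully home in the keyhole of the green tool safe and turn it clockwise as far as it goes to draw the hidden bolt. Then push the self-closing hatch open with the wooden block and leave the block wedged lying on the safe between the hatch's ear and the low stop, so that the hatch stays open, and lift out the snips and set them down (do not drop them) lying in the white tray. Leave the yellow key turned in the lock, the red and blue keys in their stand and the flower pots standing.

Things in the scene. Friction and masses are not known exactly. Their poses are not given: they have to be found in the camera images.
- safe: Green metal tool safe fixed to the bench, 230 mm (x) by 330 mm (y), 66 mm high. Origin on the bench, 85 mm from its far (+x) and 145 mm from its near (-x) side, midway in y; z up. Near strip, x -145 to -80 mm: flat top 66 mm up, with the brass lock plate at y -5 to 65 mm and the prop's ledge at y -157 to -5 mm.
- compartment (a point): Middle of the black floor (20 mm above the bench) of the safe's compartment, which lies behind the near strip; axes as safe. Inside it is 150 mm (x) by 135 mm (y), rim 58 mm above the bench. An aluminium hatch, top 64 mm up, covers it and slides along the safe's +y.
- keyhole (a point): Centre of the slot on top of the brass lock plate, 66 mm above the bench; axes as safe. Slot 24.6 mm along x, 8.6 mm along y, chamfered 1.5 mm, straight down through the 8 mm plate into the turning lock plug. A key can turn only when its shoulder is within about 3 mm of the plate.
- lock (a joint): Angle of the lock plug, rad: 0 at the start, its slot in line with the plate's; grows clockwise seen from above; stop at 1.4. Friction about 0.06 N m; it stays where left. It draws a hidden bolt that blocks the hatch until about 1 rad.
- hatch (a joint): How far the hatch has slid along the safe's +y, m: 0 shut (start), stop at 0.135. A spring pulls it shut with about 2 N when shut, 4 N when open.
- hatch_ear (a point): Middle of the pushing face of the hatch's black upright ear, over the ledge's middle line; axes as safe. The face looks to the safe's -y, spans 60 mm along x and 68 to 118 mm above the bench; this point is 85 mm up, and 7 mm on the +y side of prop_stop when shut. The ear is 12 mm thick.
- prop_stop (a point): Foot of the +y face of the low dark stop at the ledge's right (-y) end, on the ledge's top (66 mm above the bench) and middle line (x -112.5 mm, y -157 mm of the safe); axes as safe. Stop 12 mm high, 8 mm thick, 60 mm wide. With the prop wedged lengthwise between stop and ear the hatch reads about 0.113.
- prop: Loose pale wooden block, 120 mm (x) by 32 mm (y) by 40 mm high, about 0.11 kg. Origin: centre of its underside. It starts lying on the bench.
- key_yellow: Loose steel key, yellow bow, standing bow up in the stand; the only one that fits, either way round. Origin: lower end of the blade, z up the shank. Blade 22 mm (x) by 6 mm (y) to 22 mm up (lowest 5 mm narrower), neck 8 mm thick to 34 mm, shoulder disc 20 mm across to 39 mm, stem to 46 mm, flat bow 34 mm (x) by 10 mm (y) from 46 to 82 mm. 60 g.
- key_shoulder (a point): On the yellow key's axis at the underside of its shoulder, 34 mm above its origin; axes as the key. Fully home, it meets the top of the lock plate.
- key_red: As the yellow key, but with a red bow and a thicker blade that does not fit. Leave it in the stand.
- key_blue: As the yellow key, but with a blue bow and a thicker blade that does not fit. Leave it in the stand.
- stand: Fixed wooden key stand, 50 mm (x) by 138 mm (y), 38 mm high; origin: centre of its underside. Three wells along its y at -46, 0 and 46 mm; the keys' broad sides lie along the row. A key rests on its shoulder, the bow's middle 68 mm and top 86 mm up, and comes free when lifted 36 mm.
- snips: Loose closed florist's snips, red handles, steel blades: 120 mm long (x -60 mm at the handles to 60 mm at the tip), 34 mm wide at the handle ends, 28 mm at x -20 mm, 22 mm at the pivot (x 10 mm), 19 mm thick, about 0.12 kg. Origin: centre of the underside. They lie in the compartment roughly along the safe's x.
- tray: Fixed shallow white tray with a blue liner, 105 mm (x) by 165 mm (y), walls 4 mm thick and 18 mm high, floor 4 mm. Origin: centre of its underside.
- pot_a: Loose white pot of daffodils, 72 mm across, pot 75 mm high, leaves and flowers to 165 mm. Origin: centre of its underside.
- pot_b: Another loose pot of daffodils, as pot_a.

How it is judged:
On the way, in this order (a step that is already met when the one before it is completed fails the run):
1. the yellow key is fully home in the keyhole, not yet turned (horizontal distance between key_shoulder and keyhole below 0.005 m and z of key_shoulder in the frame of keyhole below 0.003 m and angle between key_yellow's own z axis and vertical below 0.12 rad and value of joint lock below 0.4 rad), for 0.1 s.
2. the key, still home, has turned the lock to its stop (horizontal distance between key_shoulder and keyhole below 0.005 m and z of key_shoulder in the frame of keyhole below 0.003 m and angle between key_yellow's own z axis and vertical below 0.12 rad and value of joint lock above 1.2 rad), for 0.1 s.
3. the hatch is held open by the prop alone, the robot off it (value of joint hatch above 0.1 m and contact force between prop and safe above 0.5 N and contact force between the fingers and prop below 0.05 N and height (world z) of prop between 0.055 and 0.08 m and contact force between the fingers and safe below 0.05 N), for 0.3 s.
At the end, for the whole second after the job is handed in: Snips lying still in the tray (centre within its walls, tilt under 0.35 rad); yellow key home (within 3 mm of full depth, 5 mm of the hole, upright) with the lock past 1.2 rad; hatch open over 100 mm, held by the prop lying on the safe's ledge, untouched by the robot (all of step 2 and value of joint hatch above 0.1 m and contact force between prop and safe above 0.5 N and contact force between the fingers and prop below 0.05 N and height (world z) of prop between 0.055 and 0.08 m and x of snips in the frame of tray between -0.05 and 0.05 m and y of snips in the frame of tray between -0.08 and 0.08 m and z of snips in the frame of tray between -0.005 and 0.022 m and angle between snips's own z axis and vertical below 0.35 rad and linear speed of snips below 0.02 m/s).
It fails at once if the red or blue key is taken out of the stand (moved more than 30 mm) (distance of any of key_red, key_blue from where it was at the start of the episode above 0.03 m).
It fails at once if a flower pot is knocked over (tilted more than 0.6 rad) (angle between any of pot_a, pot_b's own z axis and vertical above 0.6 rad).
It fails at once if the snips are dropped (fall faster than 0.7 m/s out of the gripper, about 25 mm) (contact force between the fingers and snips below 0.05 N and linear speed of snips above 0.7 m/s).
It also fails if it takes over 72 s, if anything falls off the work surface, if the arm or the gripper's body presses on something with over 40 N, if the wrist force passes 120 N, or if a joint passes its speed limit or range.

### The arm

A 6-joint arm with a two-finger parallel gripper is mounted at the origin on the work surface. World frame = base frame: x ahead of the robot, y to its left, z up, the work surface at z = 0. Lengths are in m, angles in rad, forces in N, time in s.
With the tool pointing down it reaches from about 0.3 to 0.95 m from the base axis. Payload 3.1 kg.
Tool frame: the origin (TCP) lies midway between the tips of the shut fingers; the grasp point (between the pads) lies 19 mm behind it; z points along the fingers, y is the line along which they close (so a half turn about z gives the same grasp; the last joint's range is limited). The gripper opens to 85 mm and grips with 20 to 120 N. Pads are 22 mm wide; open, the fingers measure 114 mm over their backs; the gripper's body (76 mm by 85 mm) begins 54 mm behind the grasp point. The pads swing forward as they close: fully open they stand 13 mm farther back than shut.
Start: joints at [-1.226, 0.308, 1.634, -0, 1.2, -0.07], TCP at [0.252, -0.572, 0.231] pointing down, gripper open.
Joint ranges: [-3.06, 3.06], [-0.79, 1.96], [0.05, 2.63], [-1.19, 4.34], [0.05, 2.64], [-2.94, 2.94]. Speed limits (rad/s): [2.79, 2.79, 3.14, 3.14, 3.14, 3.14].

### API

Orientations are given as a unit quaternion [w, x, y, z].
In Python, from rig import sense, viewer, hand_in gives the robot as it stands.
- The arm moves only by the shell command python3 -m jog 'ROWS' [FORCE]. ROWS is JSON, a list that holds one entry, the list of rows, each a list of 5 numbers: the shift along the tool's x, y, z in cm, then the turn about the tool's z in rad, then the gripper's target within -1 to 1 (shut at 1, half-way at 0, fully open at -1). A call has 1 to 8 rows; each row shifts and turns the commanded pose from where the row before left it, along the tool's axes as they then stand; what a row does not reach is not made up. A row lasts 1/8 s, in which the tool goes at most 62.5 mm and 10.7 degrees, less where a joint would pass 70% of its speed; a pose out of reach is approached as far as the arm can. A call with a gripper value outside its range is refused whole. The fingers move at their own pace and stop on an object; FORCE is the grip in N (left out, the last holds). Time passes only in rows, so rows that do not move let the fingers close. It gives the time, the measured TCP pose, the force, the opening and the grip force at its end, in the units of the state.
- sense(): the state, without advancing time (a new reading comes with each control period).
- viewer.read_camera(name): name is "scene" or "top" or "wrist"; returns (picture, depth): 400x640x3 uint8, blue, green, red; 400x640 float32, m along the optical axis (not along the pixel's ray), 0 where there is no reading.
- viewer.camera_params(name): a dict with "vfov" (degrees; the focal length in pixels is half the picture's height over the tangent of half this angle, whatever the lens; pixels are square), "cx", "cy" (the principal point, pixels), "R" (3x3) and "t" (3): a world point X has camera coordinates R X + t. Camera axes: x right, y down, z forward; pixel columns grow to the right and rows downward; lengths in m; the calibration is good to about 2 mm. A picture is of the moment at which its call begins: read the wrist's pose just before it. camera_params takes no time and is no camera call; for the wrist camera it gives the pose at the moment of the call.
- hand_in(): hands the job in; it is judged then, once.
The state is a dict: "time_s": time; "joint_pos": joint angles; "joint_velocities": joint speeds; "joint_torque": joint torques, N m; "position": TCP position; "eef_rot": TCP orientation; "force": force on the tool from outside, world axes, zero at the start; "moment": the same for the moment, N m; "finger_gap": finger opening in m; "gripper_force": force on a finger pad.
Only numpy, scipy, OpenCV 4.12 (cv2) and the standard library are available. Lean on these libraries where they do the work, as an engineer would, in place of code of your own. Each camera call takes 0.05 s, during which the arm holds its last target. There are 200 camera calls.

## Working session

There is one attempt and no reset: what is moved stays moved. The work goes in short steps, Python scripts to look and compute and a shell command to move; the robot and the scene stay as the last step left them, time stands still between calls to the robot, and variables do not carry over. Pictures are saved under pics/ and viewed, at most 14 in all, crops included, and the job is handed in when it is done.

```bash
ls; mkdir -p pics; cat > h.py <<'E'
import numpy as np, cv2
from rig import sense, viewer
def cap(name):
    p=viewer.camera_params(name); im,d=viewer.read_camera(name)
    np.savez(f'pics/{name}.npz',im=im,d=d,R=p['R'],t=p['t'],f=200/np.tan(np.radians(p['vfov'])/2),c=[p['cx'],p['cy']])
    return im
def load(name): return np.load(f'pics/{name}.npz')
def px(z,u,v,h=None,r=1):
    """world point of pixel: by depth, or on plane z=h"""
    R=z['R'];t=z['t'];ray=np.array([(u-z['c'][0])/z['f'],(v-z['c'][1])/z['f'],1]);o=-R.T@t;w=R.T@ray
    if h is None:
        D=z['d'][int(v)-r:int(v)+r+1,int(u)-r:int(u)+r+1];D=D[D>0];s=np.median(D) if D.size else np.nan
    else: s=(h-o[2])/w[2]
    return o+s*w
E
python3 - <<'E'
from h import *
for n in('scene','top'):
    cv2.imwrite(f'pics/{n}0.png',cap(n)); z=load(n); print(n,z['R'].round(3).tolist(),z['t'],z['f'],z['c'])
s=sense();print({k:np.round(v,3) for k,v in s.items()})
E
```

```text
pics
scene [[0.559, 0.829, -0.017], [0.581, -0.406, -0.706], [-0.591, 0.385, -0.708]] [-0.33036104 -0.31253134  1.64826992] 500.96428184555043 [322.26531957 197.12481654]
top [[-0.004, -1.0, -0.001], [-0.989, 0.004, -0.15], [0.15, 0.0, -0.989]] [-0.01662008  0.6132309   1.13495759] 377.2521400288098 [320.29498895 209.72793048]
{'time_s': np.float64(0.1), 'joint_pos': array([-1.226,  0.309,  1.635, -0.   ,  1.2  , -0.07 ]), 'joint_velocities': array([-0.   , -0.001, -0.003,  0.001, -0.002, -0.001]), 'joint_torque': array([ 1.0000e-03, -4.1641e+01, -2.7764e+01,  0.0000e+00,  4.0000e-03,
       -0.0000e+00]), 'position': array([ 0.252, -0.571,  0.23 ]), 'eef_rot': array([-0.001,  0.979,  0.206, -0.   ]), 'force': array([-0.911,  0.141,  0.179]), 'moment': array([-0.034,  0.006,  0.059]), 'gripper_force': np.float64(0.0), 'finger_gap': np.float64(0.086)}
```

View pics/top0.png

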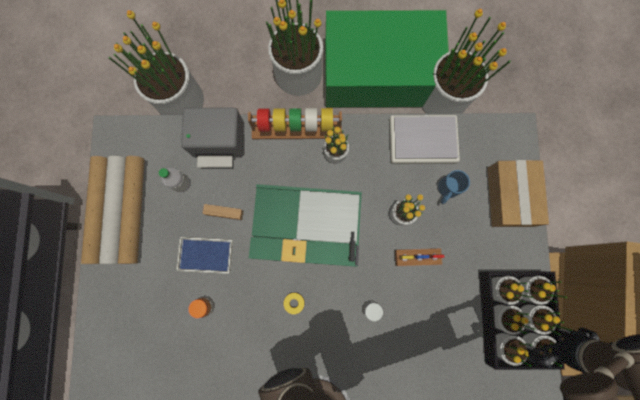

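View pics/scene0.png

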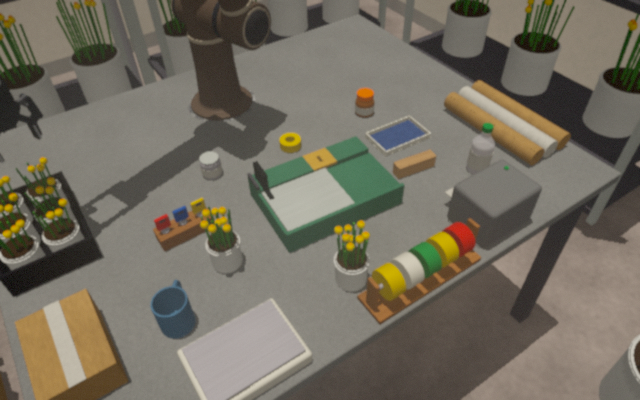

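The top view shows the safe around (305,226), the stand (418,257), the prop (222,212), the tray (204,255), and pots at (407,211) and (336,150). I'll enlarge.

```bash
python3 - <<'E'
from h import *
a=load('top')['im'][180:280,170:450]; cv2.imwrite('pics/topc.png',cv2.resize(a,None,fx=2.85,fy=2.85,interpolation=cv2.INTER_CUBIC))
a=load('scene')['im'][110:250,145:445]; cv2.imwrite('pics/scc.png',cv2.resize(a,None,fx=2.6,fy=2.6,interpolation=cv2.INTER_CUBIC))
E
```

```text
(no output)
```

View pics/topc.png

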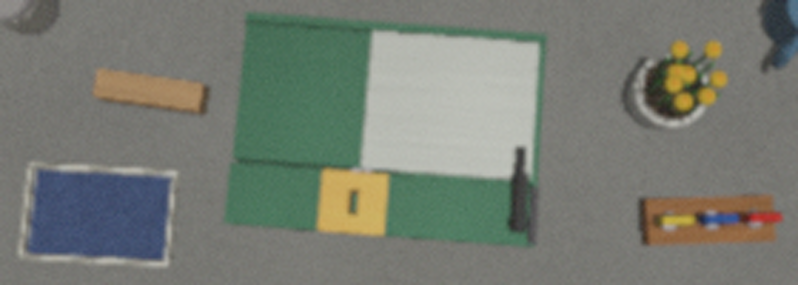

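View pics/scc.png

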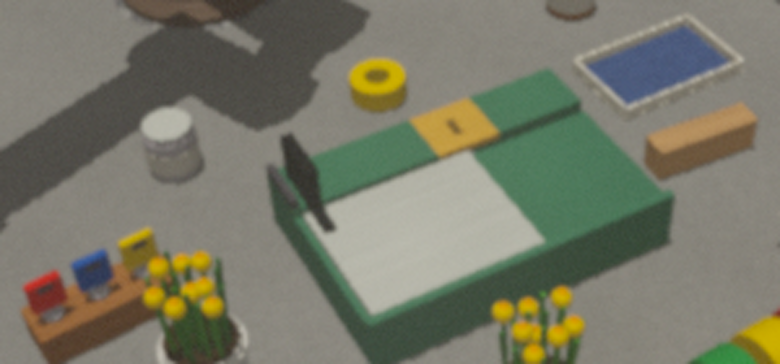

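The crops show, in enlarged top-crop pixels: keyhole (353,202), brass plate corners (321,169) to (386,236), yellow bow about (678,220), prop centre about (151,90), tray centre about (98,214). The yellow key is at the stand's left (+y) end, next to a pot.

```bash
python3 - <<'E'
from h import *
z=load('top')
def P(n,pts,h):
    r=[]
    for x,y in pts:
        u,v=170+(x+.5)/2.85-.5,180+(y+.5)/2.85-.5
        a=px(z,u,v,h);r.append(a);d=px(z,round(u),round(v));print(n,a.round(4),'depth',d.round(3))
    r=np.array(r);print('  mean',r.mean(0).round(4),'edges',np.linalg.norm(np.roll(r,-1,0)-r,axis=1).round(4),'ang',[round(float(np.arctan2(*(np.roll(r,-1,0)-r)[i,1::-1])),3) for i in range(len(r))])
P('safe',[(228,224),(530,245),(545,37),(248,14)],.066)
P('hole',[(353,202)],.066)
P('plate',[(321,169),(390,173),(386,236),(317,232)],.066)
P('prop',[(96,69),(207,84),(205,112),(95,93)],.04)
P('tray',[(27,162),(177,172),(167,266),(20,257)],.018)
P('stand',[(641,199),(773,196),(775,242),(644,245)],.038)
P('keys',[(678,220),(720,218),(765,217)],.086)
s=load('scene')
print('scene:')
for n,x,y,h in [('hole',455,126,.066),('brassA',411,121,.066),('brassB',468,98,.066),('brassC',500,130,.066),('brassD',443,157,.066),('ybow top L',119,240,.086),('ybow top R',156,231,.086),('blue L',73,262,.086),('blue R',109,253,.086),('red L',25,286,.086),('redR',62,275,.086),('tray',577,64,.018),('tray',689,16,.018),('tray',743,59,.018),('tray',632,110,.018),('prop',646,146,.04),('prop',740,106,.04),('prop',757,117,.04),('prop',663,153,.04)]:
    print(n,px(s,145+(x+.5)/2.6-.5,110+(y+.5)/2.6-.5,h).round(4),px(s,round(145+x/2.6),round(110+y/2.6)).round(3))
E
```

```text
safe [0.4628 0.1947 0.066 ] depth [0.465 0.205 0.004]
safe [ 0.4395 -0.1249  0.066 ] depth [ 0.438 -0.129  0.038]
safe [ 0.6631 -0.1452  0.066 ] depth [ 0.662 -0.146  0.064]
safe [0.6901 0.1783 0.066 ] depth [0.689 0.177 0.066]
  mean [0.5639 0.0257 0.066 ] edges [0.3204 0.2246 0.3246 0.2278] ang [-1.644, -0.091, 1.488, 3.07]
hole [0.4855 0.0624 0.066 ] depth [0.486 0.065 0.01 ]
  mean [0.4855 0.0624 0.066 ] edges [0.] ang [0.0]
plate [0.5207 0.0968 0.066 ] depth [0.521 0.098 0.065]
plate [0.5161 0.0231 0.066 ] depth [0.518 0.022 0.061]
plate [0.4495 0.0272 0.066 ] depth [0.451 0.028 0.064]
plate [0.454  0.1003 0.066 ] depth [0.455 0.107 0.002]
  mean [0.4851 0.0618 0.066 ] edges [0.0738 0.0667 0.0732 0.0667] ang [-1.633, 3.079, 1.509, -0.053]
prop [0.6343 0.3497 0.04  ] depth [0.641 0.363 0.   ]
prop [0.617  0.2264 0.04  ] depth [0.623 0.235 0.002]
prop [0.5858 0.2277 0.04  ] depth [0.59  0.234 0.003]
prop [0.6074 0.3497 0.04  ] depth [0.609 0.35  0.039]
  mean [0.6111 0.2884 0.04  ] edges [0.1246 0.0312 0.1239 0.0268] ang [-1.71, 3.098, 1.395, 0.001]
tray [0.5333 0.4291 0.018 ] dep
[... 1179 characters left out ...]
916  0.086 ] [ 0.374 -0.271  0.002]
ybow top R [ 0.4679 -0.2584  0.086 ] [ 0.383 -0.236  0.001]
blue L [ 0.461  -0.3375  0.086 ] [ 0.38  -0.324  0.006]
blue R [ 0.4693 -0.3059  0.086 ] [ 0.384 -0.287  0.002]
red L [ 0.4643 -0.3843  0.086 ] [ 0.465 -0.383  0.085]
redR [ 0.4706 -0.3519  0.086 ] [ 0.388 -0.338  0.002]
tray [0.4274 0.2692 0.018 ] [0.429 0.269 0.016]
tray [0.4312 0.4339 0.018 ] [0.417 0.45  0.002]
tray [0.5293 0.4294 0.018 ] [0.519 0.444 0.003]
tray [0.5266 0.2687 0.018 ] [0.525 0.271 0.016]
prop [0.5993 0.2258 0.04  ] [0.588 0.236 0.026]
prop [0.6073 0.3492 0.04  ] [0.613 0.346 0.043]
prop [0.6311 0.3515 0.04  ] [0.604 0.385 0.004]
prop [0.6178 0.2331 0.04  ] [0.618 0.234 0.038]
```

```bash
cat >> h.py <<'E'
def pose():
    s=sense();w,x,y,z=s['eef_rot'];psi=2*np.arctan2(y,x);return np.array(s['position']),float((psi+np.pi)%(2*np.pi)-np.pi),s
def go(x,y,z,psi=None):
    """print turn then shift (cm) in the frame after the turn"""
    p,q,s=pose();psi=q if psi is None else psi
    d=np.array([x,y,z])-p;c,n=np.cos(psi),np.sin(psi)
    print('at',p.round(4),'psi',round(q,4),'| turn',round(-((psi-q+np.pi)%(2*np.pi)-np.pi),4),'shift cm',(100*np.array([c*d[0]+n*d[1],n*d[0]-c*d[1],-d[2]])).round(2),'gap',round(float(s['finger_gap']),4),'F',np.round(s['force'],1),'j6',round(float(s['joint_pos'][5]),2),'t',round(float(s['time_s']),2))
E
python3 -m jog '[[[0,0,0,-0.168,-0.2],[0,0,0,-0.168,-0.2],[0,0,0,-0.168,-0.2],[0,0,0,-0.168,-0.2],[0,0,0,-0.168,-0.2],[0,0,0,-0.168,-0.2],[0,0,0,-0.168,-0.2]]]' 30
python3 -m jog '[[[4.8,3.6,0,0,-0.2],[4.8,3.6,0,0,-0.2],[4.8,3.6,0,0,-0.2],[4.8,3.6,0,0,-0.2],[4.8,3.6,1,0,-0.2],[4.8,3.6,2,0,-0.2],[0,0,0,0,-0.2]]]'
python3 - <<'E'
from h import *
go(.4645,-.277,.2,1.59)
cv2.imwrite('pics/w1.png',cap('wrist'));z=load('wrist');print(z['R'].round(3),-z['R'].T@z['t'])
t=load('top');print('pot',px(t,170+668/2.85,180+95/2.85,.075))
E
```

```text
time_s: 0.98
position: [0.2517, -0.5715, 0.2305]
eef_rot: [-0.001, 0.698, 0.716, 0.0]
force: [0.3, 0.4, -0.3]
finger_gap: 0.0512
gripper_force: 0.0
time_s: 1.85
position: [0.462, -0.2758, 0.1992]
eef_rot: [-0.003, 0.698, 0.716, 0.0]
force: [-1.0, -1.7, 0.8]
finger_gap: 0.0513
gripper_force: 0.0
at [ 0.462  -0.2758  0.1992] psi 1.5968 | turn 0.0068 shift cm [-0.13  0.25 -0.08] gap 0.0513 F [-1.  -1.7  0.8] j6 -0.65 t 1.85
[[ 1.     0.027 -0.003]
 [ 0.027 -0.962  0.272]
 [ 0.005 -0.272 -0.962]] [ 0.4603009  -0.20709847  0.33986603]
pot [ 0.59659258 -0.27550862  0.075     ]
```

View pics/w1.png

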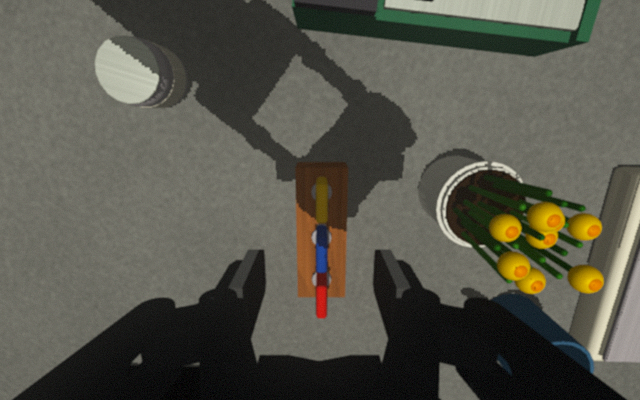

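The wrist view shows the yellow bow at (317–327, 178–222), the pads either side and the pot clear to the right (480,205). Depth will give me the bow's top face exactly.

```bash
cat >> h.py <<'E'
def cloud(z):
    v,u=np.mgrid[0:400,0:640];d=z['d'];P=np.stack([(u-z['c'][0])/z['f']*d,(v-z['c'][1])/z['f']*d,d],-1)
    return (P-z['t'])@z['R']
def rect(W,m):
    """minAreaRect of world xy (mm) of mask: centre, size, angle"""
    q=W[m][:,:2]; (c,s,a)=cv2.minAreaRect((1000*q).astype(np.float32)); return np.round(c,1),np.round(s,1),round(a,1),len(q),q.mean(0).round(4)
E
python3 - <<'E'
from h import *
z=load('wrist');W=cloud(z);hsv=cv2.cvtColor(z['im'],cv2.COLOR_BGR2HSV)
v,u=np.mgrid[0:400,0:640]
roi=(u>305)&(u<340)&(v>165)&(v<330)&(W[...,2]>.055)
for n,lo,hi in(('y',18,35),('b',100,130)):
    m=roi&(hsv[...,0]>=lo)&(hsv[...,0]<=hi)&(hsv[...,1]>120)
    print(n,'all',rect(W,m),W[m][:,2].max()); mt=m&(W[...,2]>.082);print(' top',rect(W,mt))
m=(u>290)&(u<355)&(v>155)&(v<305)&(abs(W[...,2]-.038)<.004);print('stand',rect(W,m))
go(.4645,-.277,.051)
E
```

```text
y all (array([ 463.2, -251. ]), array([10. , 87.9]), 1.7, 527, array([ 0.4635, -0.2752])) 0.33986602977322855
 top (array([ 462.6, -250.8]), array([ 9.2, 87.6]), 1.9, 403, array([ 0.4638, -0.2773]))
b all (array([ 462.8, -273.7]), array([  8.7, 133.3]), 1.9, 404, array([ 0.4646, -0.3209])) 0.33986602977322855
 top (array([ 462.8, -273.4]), array([  8.6, 132.6]), 1.9, 331, array([ 0.4647, -0.3231]))
stand (array([ 465.2, -324.6]), array([ 50.1, 138.5]), 1.6, 5060, array([ 0.465 , -0.3191]))
at [ 0.4616 -0.2781  0.2001] psi 1.595 | turn -0.0 shift cm [ 0.1   0.29 14.91] gap 0.0512 F [-0.5  0.5 -0.4] j6 -0.65 t 1.9
```

```bash

python3 -m jog '[[[0,0.24,4,0,-0.2],[0,0,5,0,-0.2],[0,0,4,0,-0.2],[0,0,2,0,-0.2],[0,0,0,0,-0.2]]]' 70
python3 - <<'E'
from h import *
go(.464,-.278,.05,1.599)
E
python3 -m jog '[[[0,0,0,0,1],[0,0,0,0,1],[0,0,0,0,1],[0,0,0,0,1]]]' 70
python3 - <<'E'
from h import *
go(.464,-.278,.05,1.599)
E
```

```text
time_s: 2.52
position: [0.4619, -0.2807, 0.0498]
eef_rot: [-0.002, 0.701, 0.713, -0.001]
force: [-0.4, 0.5, -0.2]
finger_gap: 0.0512
gripper_force: 0.0
at [ 0.4619 -0.2807  0.0498] psi 1.5889 | turn -0.0101 shift cm [ 0.26  0.22 -0.02] gap 0.0512 F [-0.4  0.5 -0.2] j6 -0.64 t 2.52
time_s: 3.02
position: [0.465, -0.2813, 0.053]
eef_rot: [0.001, 0.7, 0.714, -0.0]
force: [-1.6, -1.7, 5.4]
finger_gap: 0.0091
gripper_force: 69.0
at [ 0.465  -0.2813  0.053 ] psi 1.5913 | turn -0.0077 shift cm [ 0.33 -0.09  0.3 ] gap 0.0091 F [-1.6 -1.7  5.4] j6 -0.64 t 3.02
```

```bash

python3 -m jog '[[[0,0,-2,0,1],[0,0,-3,0,1],[0,0,-5,0,1],[0,0,-5,0,1],[0,0,0,0,1]]]' 70
python3 -m jog '[[[3,0.3,0,0,1],[5.5,0.5,0,0,1],[5.5,0.5,0,0,1],[5.5,0.5,0,0,1],[5.5,0.5,0,0,1],[5.5,0.5,0,0,1],[3.5,0.1,0,0,1],[0,0,0,0,1]]]'
python3 -m jog '[[[0,0,0,-0.184,1],[0,0,0,-0.184,1],[0,0,0,-0.184,1],[0,0,0,-0.184,1],[0,0,0,-0.184,1],[0,0,0,-0.184,1],[0,0,0,-0.184,1],[0,0,0,-0.184,1]]]'
python3 -m jog '[[[0,0,0,0,1],[0,0,0,0,1]]]'
python3 - <<'E'
from h import *
go(.485,.063,.2,3.07)
cv2.imwrite('pics/w2.png',cap('wrist'));cap('scene');cap('top');go(.485,.063,.2,3.07)
E
```

```text
time_s: 3.65
position: [0.4672, -0.2822, 0.2068]
eef_rot: [0.005, 0.7, 0.714, 0.001]
force: [1.3, -0.5, -1.7]
finger_gap: 0.0092
gripper_force: 68.3
time_s: 4.65
position: [0.4848, 0.0625, 0.2]
eef_rot: [-0.001, 0.698, 0.716, -0.001]
force: [-0.5, -0.1, -1.0]
finger_gap: 0.009
gripper_force: 68.3
time_s: 5.65
position: [0.4854, 0.0589, 0.2003]
eef_rot: [-0.001, 0.037, 0.999, -0.0]
force: [-0.5, 0.0, -1.2]
finger_gap: 0.0092
gripper_force: 68.3
time_s: 5.9
position: [0.4858, 0.0596, 0.201]
eef_rot: [-0.001, 0.041, 0.999, -0.0]
force: [-0.1, 0.4, 0.0]
finger_gap: 0.0092
gripper_force: 68.3
at [0.4858 0.0596 0.201 ] psi 3.0594 | turn -0.0106 shift cm [0.11 0.33 0.1 ] gap 0.0092 F [-0.1  0.4  0. ] j6 -1.46 t 5.9
at [0.4861 0.06   0.2013] psi 3.0613 | turn -0.0087 shift cm [0.13 0.29 0.13] gap 0.0091 F [-0.  -0.5 -0.2] j6 -1.46 t 6.05
```

View pics/w2.png

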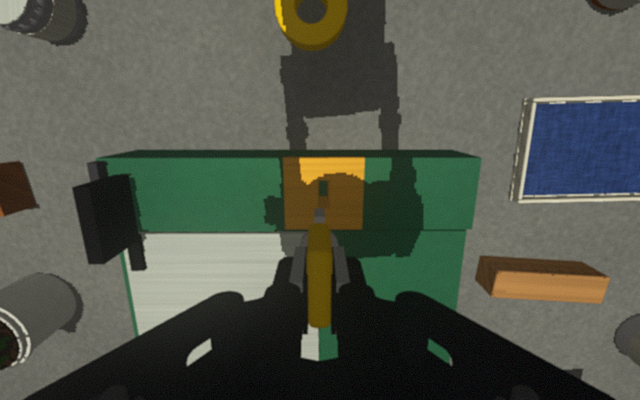

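The wrist view shows the keyhole at (323,187), the key's grey blade end at (319,213), the bow below it and the prop at (548,285). I'll enlarge this area and measure with depth.

```bash
python3 - <<'E'
from h import *
z=load('wrist');W=cloud(z);v,u=np.mgrid[0:400,0:640]
a=cv2.convertScaleAbs(z['im'][140:260,260:390],alpha=1.6,beta=20);cv2.imwrite('pics/w2c.png',cv2.resize(a,None,fx=5,fy=5,interpolation=cv2.INTER_CUBIC))
hsv=cv2.cvtColor(z['im'],cv2.COLOR_BGR2HSV);v8=(abs(W[...,2]-.066)<.004)
g=v8&(u>90)&(u<480)&(v>150)&(v<235)
print('strip',rect(W,g))
br=v8&(u>280)&(u<370)&(v>150)&(v<235)&(hsv[...,0]<30)&(hsv[...,1]>100)
print('brass',rect(W,br))
sl=(u>312)&(u<333)&(v>175)&(v<200)&(W[...,2]<.061);print('slot',rect(W,sl),sl.nonzero()[1].mean(),sl.nonzero()[0].mean())
k=(u>308)&(u<332)&(v>203)&(v<335)&(W[...,2]>.1)
for zz in np.arange(.14,.26,.006):
    m=k&(abs(W[...,2]-zz)<.003)
    if m.sum()>3: q=W[m];print(round(zz,3),m.sum(),q.min(0).round(4),q.max(0).round(4),q.mean(0).round(4))
E
```

```text
strip (array([485.2,  33. ]), array([331.1,  70.2]), 85.4, 24848, array([0.4817, 0.0414]))
brass (array([485.1,  62.7]), array([70.8, 65.1]), 85.5, 5181, array([0.4827, 0.063 ]))
slot (array([489.7,  62.9]), array([ 8.7, 21.1]), 85.4, 190, array([0.4929, 0.0629])) 323.5 190.0
0.158 29 [0.4701 0.0577 0.156 ] [0.471  0.063  0.1608] [0.4706 0.0604 0.1583]
0.164 29 [0.4702 0.0578 0.1616] [0.4711 0.0629 0.1667] [0.4706 0.0603 0.1641]
0.17 90 [0.4701 0.057  0.1671] [0.4739 0.0629 0.1729] [0.4717 0.06   0.1712]
0.188 7 [0.4743 0.0656 0.1864] [0.4763 0.0659 0.1895] [0.4753 0.0658 0.188 ]
0.2 62 [0.4644 0.0557 0.1977] [0.4683 0.0654 0.2027] [0.4652 0.0608 0.2006]
0.206 105 [0.4639 0.0558 0.203 ] [0.4674 0.0653 0.209 ] [0.4652 0.0608 0.206 ]
0.212 103 [0.4641 0.0561 0.209 ] [0.4681 0.0654 0.215 ] [0.4652 0.0609 0.212 ]
0.218 127 [0.464  0.0563 0.215 ] [0.4678 0.0653 0.221 ] [0.4652 0.0608 0.2179]
0.224 135 [0.4642 0.0565 0.221 ] [0.4671 0.0651 0.2269] [0.4651 0.0608 0.224 ]
0.23 1821 [0.4645 0.0539 0.227 ] [0.4983 0.065  0.233 ] [0.4798 0.0597 0.2312]
0.236 6 [0.4688 0.0589 0.233 ] [0.4865 0.0629 0.2332] [0.4768 0.0611 0.2331]
```

View pics/w2c.png

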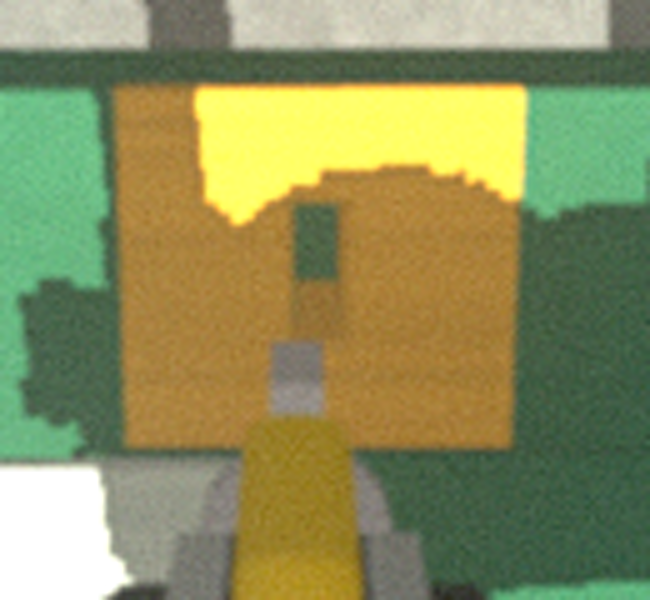

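```bash

python3 -m jog '[[[-0.34,0.34,2,0,1],[0,0,3,0,1],[0,0,2,0,1],[0,0,0,0,1],[0,0,0,0,1]]]' 90
cat > key.py <<'E'
from h import *
cap('wrist');z=load('wrist');W=cloud(z);v,u=np.mgrid[0:400,0:640];hsv=cv2.cvtColor(z['im'],cv2.COLOR_BGR2HSV)
go(.485,.063,.2,3.0615)
v8=(abs(W[...,2]-.066)<.004)
br=v8&(u>150)&(u<500)&(v<260)&(hsv[...,0]<30)&(hsv[...,1]>100);print('brass',rect(W,br))
k=(u>304)&(u<336)&(v>120)&(v<345)&(W[...,2]>.075)
zt=pose()[0][2]
for zz in np.arange(.078,.2,.006):
    m=k&(abs(W[...,2]-zz)<.003)
    if m.sum()>3: q=W[m];print(round(zz,3),m.sum(),q.min(0).round(4),q.max(0).round(4),q.mean(0).round(4))
E
python3 key.py
```

```text
time_s: 6.68
position: [0.4906, 0.0634, 0.1323]
eef_rot: [0.001, 0.04, 0.999, 0.0]
force: [0.2, -0.8, -0.4]
finger_gap: 0.0084
gripper_force: 90.6
at [0.491  0.0634 0.1327] psi 3.0626 | turn 0.0011 shift cm [ 0.59 -0.09 -6.73] gap 0.0084 F [ 0.4 -0.1 -0.2] j6 -1.45 t 6.72
brass (array([484.9,  62.7]), array([70.8, 65.2]), 85.4, 8047, array([0.4801, 0.0628]))
0.09 30 [0.4749 0.0615 0.0874] [0.4759 0.0668 0.0928] [0.4754 0.064  0.0901]
0.096 31 [0.4751 0.0615 0.0932] [0.4761 0.0667 0.099 ] [0.4755 0.0642 0.0959]
0.102 85 [0.4747 0.0608 0.0991] [0.479  0.0666 0.1042] [0.4766 0.0637 0.1024]
0.114 8 [0.4779 0.0563 0.1162] [0.4814 0.0716 0.117 ] [0.4795 0.064  0.1168]
0.12 102 [0.4777 0.0559 0.1172] [0.4863 0.0715 0.1211] [0.482  0.0646 0.1197]
0.132 83 [0.4691 0.0575 0.1292] [0.4805 0.0708 0.135 ] [0.4707 0.0648 0.1325]
0.138 131 [0.4689 0.0571 0.135 ] [0.4805 0.0708 0.141 ] [0.4721 0.0644 0.138 ]
0.144 153 [0.469  0.0574 0.141 ] [0.4806 0.0705 0.147 ] [0.472  0.0646 0.144 ]
0.15 162 [0.4689 0.0576 0.147 ] [0.4807 0.0702 0.153 ] [0.4721 0.0646 0.1501]
0.156 184 [0.4686 0.0579 0.153 ] [0.4809 0.0699 0.159 ] [0.4718 0.0645 0.1562]
0.162 1910 [0.4688 0.0578 0.159 ] [0.5028 0.0697 0.165 ] [0.4839 0.0633 0.1625]
0.168 437 [0.4789 0.0565 0.1651] [0.5019 0.0694 0.169 ] [0.4905 0.0635 0.1672]
```

```bash

python3 -m jog '[[[0.1,-0.05,1,0,1],[0,0,1,0,1],[0,0,0.5,0,1],[0,0,0,0,1]]]' 90
python3 -m jog '[[[0,0,0.7,0,1],[0,0,0.7,0,1],[0,0,0,0,1]]]'
```

```text
time_s: 7.22
position: [0.4883, 0.0629, 0.1058]
eef_rot: [-0.001, 0.039, 0.999, -0.0]
force: [-0.4, -0.1, -1.5]
finger_gap: 0.0088
gripper_force: 90.6
time_s: 7.6
position: [0.4882, 0.0629, 0.0917]
eef_rot: [-0.001, 0.039, 0.999, -0.0]
force: [0.2, -0.5, -1.2]
finger_gap: 0.0089
gripper_force: 90.6
```

```bash

python3 -m jog '[[[0,0,0.5,0,1],[0,0,0.4,0,1],[0,0,0,0,1]]]' 90
python3 -m jog '[[[0,0,0.15,0,1],[0,0,0.15,0,1],[0,0,0,0,1]]]'
python3 key.py
```

```text
time_s: 7.98
position: [0.4884, 0.0629, 0.0831]
eef_rot: [-0.0, 0.039, 0.999, -0.0]
force: [0.2, 0.0, -0.5]
finger_gap: 0.0091
gripper_force: 90.6
time_s: 8.35
position: [0.4891, 0.0629, 0.0811]
eef_rot: [0.0, 0.039, 0.999, -0.0]
force: [-1.2, -1.6, 4.6]
finger_gap: 0.0082
gripper_force: 91.8
at [0.4891 0.0629 0.0811] psi 3.0628 | turn 0.0013 shift cm [  0.41  -0.03 -11.89] gap 0.0087 F [-1.9 -0.3  5.8] j6 -1.45 t 8.4
brass (array([473. ,  63.6]), array([70.9, 41.8]), 85.6, 9099, array([0.4701, 0.0637]))
0.078 35 [0.4677 0.059  0.0782] [0.4713 0.0687 0.081 ] [0.4684 0.064  0.0799]
0.084 117 [0.4676 0.0566 0.081 ] [0.4792 0.0704 0.087 ] [0.4703 0.0643 0.0842]
0.09 135 [0.4674 0.0568 0.0871] [0.4789 0.0701 0.093 ] [0.4704 0.064  0.0901]
0.096 154 [0.4674 0.0571 0.093 ] [0.4791 0.0699 0.099 ] [0.4705 0.0641 0.096 ]
0.102 174 [0.4675 0.0573 0.099 ] [0.4792 0.0696 0.105 ] [0.4703 0.064  0.1021]
0.108 615 [0.4674 0.0572 0.1051] [0.5014 0.0693 0.111 ] [0.4779 0.0633 0.1096]
0.114 1817 [0.468  0.0559 0.111 ] [0.5007 0.0691 0.117 ] [0.4849 0.0628 0.1128]
0.12 18 [0.4781 0.0562 0.117 ] [0.4993 0.0683 0.1175] [0.4906 0.0644 0.1172]
```

```bash

python3 -m jog '[[[0.006,-0.064,0,0.175,1],[0.006,-0.064,0,0.175,1],[0.006,-0.064,0,0.175,1]]]' 90
python3 -m jog '[[[0.006,-0.064,0,0.175,1],[0.006,-0.064,0,0.175,1],[0.006,-0.064,0,0.175,1],[0.006,-0.064,0,0.175,1],[0.006,-0.064,0,0.175,1],[0,0,0,0,1]]]'
python3 - <<'E'
from h import *
go(.4848,.0633,.08);s=sense();print(np.round(s['moment'],2))
E
```

```text
time_s: 8.78
position: [0.4888, 0.0609, 0.0811]
eef_rot: [0.001, 0.3, 0.954, -0.0]
force: [-0.2, -1.8, 4.0]
finger_gap: 0.0085
gripper_force: 91.6
time_s: 9.52
position: [0.4856, 0.0591, 0.0811]
eef_rot: [0.0, 0.674, 0.739, -0.0]
force: [-1.5, -1.9, 4.9]
finger_gap: 0.009
gripper_force: 91.8
at [0.4856 0.0591 0.0811] psi 1.6624 | turn -0.0 shift cm [ 0.43 -0.04  0.11] gap 0.009 F [-1.5 -1.9  4.9] j6 -0.06 t 9.53
[-0.35  0.35  0.  ]
```

```bash

python3 -m jog '[[[0,-0.02,0,0.06,1],[0,0,0,0,1],[0,0,0,-0.04,1],[0,0,0,0,-0.2],[0,0,0,0,-0.2],[0,0,0,0,-0.2]]]' 90
python3 -m jog '[[[0,0,-3,0,-0.2],[0,0,-5,0,-0.2],[0,0,-5,0,-0.2],[-4,0,-2,0,-0.2],[0,0,0,0,-0.2]]]'
python3 - <<'E'
from h import *
go(.4848,.0633,.2)
im=cap('wrist');z=load('wrist');W=cloud(z);v,u=np.mgrid[0:400,0:640];hsv=cv2.cvtColor(im,cv2.COLOR_BGR2HSV)
n=np.linalg.norm(W[...,:2]-[.485,.063],axis=-1)<.03
m=n&(W[...,2]>.085)&(W[...,2]<.13);print('bow',rect(W,m),W[m][:,2].max(), rect(W,m&(W[...,2]>.108)))
cap('scene');cap('top')
t=load('top');W=cloud(t);v,u=np.mgrid[0:400,0:640]
p=(abs(W[...,2]-.04)<.006)&(W[...,0]>.56)&(W[...,0]<.66)&(W[...,1]>.2)&(W[...,1]<.38);print('prop',rect(W,p))
cv2.imwrite('pics/w3.png',im)
E
```

```text
time_s: 10.28
position: [0.4853, 0.0596, 0.0803]
eef_rot: [-0.0, 0.681, 0.732, 0.0]
force: [0.2, -1.2, -0.2]
finger_gap: 0.0511
gripper_force: 0.0
time_s: 10.9
position: [0.4901, 0.0181, 0.2331]
eef_rot: [0.002, 0.682, 0.731, 0.002]
force: [-0.0, -0.1, -0.4]
finger_gap: 0.0512
gripper_force: 0.0
at [0.4901 0.0181 0.2331] psi 1.6402 | turn -0.0 shift cm [ 4.54 -0.22  3.31] gap 0.0512 F [-0.  -0.1 -0.4] j6 -0.12 t 10.9
bow (array([485.1,  62.7]), array([ 9.7, 33.2]), 4.2, 530, array([0.4852, 0.0632])) 0.11371486554681655 (array([485.1,  62.4]), array([ 9.7, 32.6]), 4.2, 514, array([0.4853, 0.063 ]))
prop (array([612. , 291.2]), array([119.6,  32.6]), 81.5, 383, array([0.6114, 0.2906]))
```

View pics/w3.png

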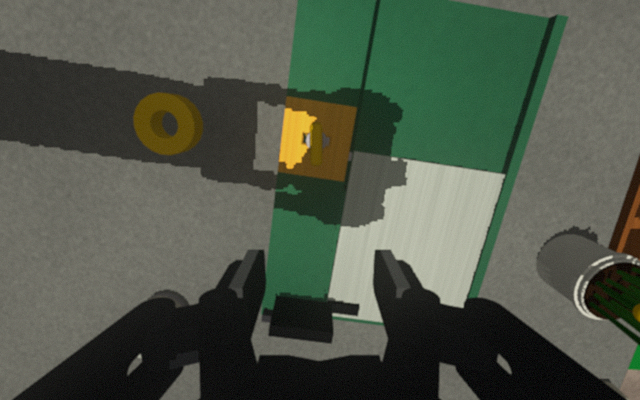

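The key is home: its top is at 0.1137 and the bow axis has turned 81°, so the lock is at its stop. Next is the prop.

```bash

python3 -m jog '[[[0,0,0,0.109,-0.4],[0,0,0,0.109,-0.4],[5.7,1.6,0,0,-0.4],[5.7,1.6,0,0,-0.4],[5.7,1.6,0,0,-0.4],[5.7,1.6,0,0,-0.4],[5.7,1.6,0,0,-0.4],[0,0,3.3,0,-0.4]]]' 60
python3 -m jog '[[[0,0,0,0,-0.4],[0,0,0,0,-0.4]]]'
python3 - <<'E'
from h import *
cap('wrist');z=load('wrist');W=cloud(z)
p=(abs(W[...,2]-.04)<.003)&(abs(W[...,0]-.612)<.05)&(abs(W[...,1]-.291)<.09);print('prop',rect(W,p))
q=W[p];print(W[p][:,2].mean(),z['d'][p].size);go(.612,.291,.009,1.4225)
E
```

```text
time_s: 12.05
position: [0.6109, 0.2962, 0.1985]
eef_rot: [0.0, 0.755, 0.656, 0.003]
force: [0.4, -0.2, -0.7]
finger_gap: 0.0597
gripper_force: 0.0
time_s: 12.3
position: [0.6079, 0.2899, 0.1967]
eef_rot: [-0.0, 0.757, 0.654, -0.001]
force: [0.5, -0.6, 0.0]
finger_gap: 0.0595
gripper_force: 0.0
prop (array([611.6, 292.2]), array([118.7,  31.8]), 81.5, 3572, array([0.6121, 0.2951]))
0.03800406103854626 3572
at [0.6087 0.2898 0.1979] psi 1.4245 | turn 0.002 shift cm [ 0.16  0.31 18.89] gap 0.0596 F [-0.3  0.3 -0.1] j6 0.53 t 12.35
```

```bash

python3 -m jog '[[[0.25,0.3,5,0,-0.4],[0,0,5,0,-0.4],[0,0,5,0,-0.4],[0,0,3.7,0,-0.4],[0,0,0,0,-0.4]]]' 60
python3 -m jog '[[[0,0,0,0,1],[0,0,0,0,1],[0,0,0,0,1],[0,0,0,0,1]]]' 60
python3 -m jog '[[[0,0,-3,0,1],[0,0,-5,0,1],[0,0,-5,0,1],[0,0,-5,0,1],[0,0,0,0,1],[0,0,0,0,1]]]' 60
python3 - <<'E'
from h import *
cap('wrist');cap('top')
W=cloud(load('wrist'));p=abs(W[...,2]-.205)<.02;m=p&(abs(W[...,0]-.612)<.05)&(abs(W[...,1]-.292)<.09);print(rect(W,m),m.sum())
import scipy.stats as st
# ear and stop positions from top cam
yaw=-.08;c,s=np.cos(yaw),np.sin(yaw);K=np.array([.4851,.0628])
R=np.array([[c,-s],[s,c]]);o=K-R@[-.1125,.03];print('safe origin',o)
stop=o+R@[-.1125,-.157];print('stop',stop,'ear',stop+R@[0,.007])
# prop center so that front end 5mm before ear
C=stop+R@[0,.007-.060-.010];print('pre-push centre',C)
go(C[0],C[1],.095+.0,1.491)
z=load('top');W=cloud(z)
for zz in(.075,.095,.112):
    m=(abs(W[...,2]-zz)<.006)&(abs(W[...,0]-stop[0])<.05)&(abs(W[...,1]-stop[1])<.04);print(zz,rect(W,m) if m.sum()>4 else m.sum())
E
```

```text
time_s: 12.98
position: [0.6096, 0.2903, 0.008]
eef_rot: [-0.001, 0.757, 0.653, -0.003]
force: [-0.5, 0.0, 0.8]
finger_gap: 0.0596
gripper_force: 0.0
time_s: 13.48
position: [0.6149, 0.293, 0.0142]
eef_rot: [0.001, 0.757, 0.654, 0.003]
force: [0.0, -0.3, 7.6]
finger_gap: 0.0309
gripper_force: 61.2
time_s: 14.22
position: [0.6116, 0.2919, 0.1905]
eef_rot: [-0.0, 0.757, 0.654, -0.0]
force: [0.3, -0.2, -1.5]
finger_gap: 0.031
gripper_force: 60.4
(array([611.7, 304.7]), array([56.5, 95.1]), 6.3, 19566, array([0.6142, 0.309 ])) 19566
safe origin [0.59484275 0.02390555]
stop [ 0.47015595 -0.12360192] ear [ 0.47071536 -0.11662431]
pre-push centre [ 0.46512133 -0.18640043]
at [0.6104 0.2914 0.1881] psi 1.4248 | turn -0.0662 shift cm [-48.78 -10.68   9.31] gap 0.0311 F [-0.8  1.1 -2.7] j6 0.53 t 14.32
0.075 (array([ 480.4, -108.2]), array([47.9, 78. ]), 89.7, 81, array([ 0.4724, -0.1204]))
0.095 (array([ 485.2, -106.3]), array([ 0.1, 12.2]), 85.5, 5, array([ 0.4851, -0.1063]))
0.112 (array([ 484.4, -112. ]), array([12. , 58.9]), 85.2, 58, array([ 0.485 , -0.1114]))
```

```bash

python3 -m jog '[[[0,0,0,-0.066,1],[-3.3,-0.8,0,0,1],[-5.5,-1.2,0,0,1],[-5.5,-1.2,0,0,1],[-5.5,-1.2,0,0,1],[-5.5,-1.2,0,0,1],[-5.5,-1.2,0,0,1],[-5.5,-1.2,0,0,1]]]' 60
python3 -m jog '[[[-5.5,-1.2,0,0,1],[-4.5,-1,0,0,1],[-2.5,-0.7,0,0,1],[0,0,0,0,1],[0,0,0,0,1]]]'
python3 - <<'E'
from h import *
go(.465,-.186,.095,1.491);im=cap('wrist');cv2.imwrite('pics/w4.png',im);z=load('wrist');W=cloud(z)
hsv=cv2.cvtColor(im,cv2.COLOR_BGR2HSV)
wood=(hsv[...,0]>5)&(hsv[...,0]<25)&(hsv[...,1]>50)&(W[...,2]>.13)&(W[...,2]<.25)
print('wood',rect(W,wood),np.percentile(W[wood][:,2],[5,50,95]).round(4));w2=wood&(W[...,2]>np.percentile(W[wood][:,2],95)-.004);print('top',rect(W,w2))
g=(abs(W[...,2]-.066)<.004)&(W[...,0]<.53)&(W[...,0]>.43);print('ledge z',np.median(W[g][:,2]))
e=(W[...,2]>.10)&(W[...,2]<.122)&(abs(W[...,1]+.11)<.03)&(abs(W[...,0]-.48)<.06);print('ear',rect(W,e),np.percentile(W[e][:,2],[5,50,98]))
cap('scene');z=load('scene');W=cloud(z);e=(W[...,2]>.10)&(W[...,2]<.122)&(abs(W[...,1]+.11)<.03)&(abs(W[...,0]-.48)<.06);print('ear sc',rect(W,e))
E
```

```text
time_s: 15.32
position: [0.5013, -0.0647, 0.1886]
eef_rot: [-0.001, 0.735, 0.678, -0.001]
force: [1.5, 0.1, -1.7]
finger_gap: 0.031
gripper_force: 60.3
time_s: 15.95
position: [0.4638, -0.1849, 0.1893]
eef_rot: [-0.001, 0.735, 0.678, -0.0]
force: [0.4, -0.1, -1.7]
finger_gap: 0.0307
gripper_force: 60.3
at [ 0.4638 -0.1849  0.1893] psi 1.4905 | turn -0.0005 shift cm [-0.1   0.13  9.43] gap 0.0307 F [ 0.4 -0.1 -1.7] j6 -0.39 t 15.95
wood (array([ 531. , -230.7]), array([ 93.7, 255.1]), 49.2, 20378, array([ 0.4773, -0.175 ])) [0.1554 0.2128 0.2146]
top (array([ 469.2, -177.5]), array([93.7, 91.7]), 49.1, 18188, array([ 0.4655, -0.1682]))
ledge z 0.06386792643078525
ear (array([ 482.5, -112.2]), array([11.5, 60.2]), 85.5, 1891, array([ 0.4824, -0.1122])) [0.1147226  0.1158978  0.11724545]
ear sc (array([ 484.4, -112.2]), array([13.3, 64.3]), 85.1, 146, array([ 0.489, -0.114]))
```

View pics/w4.png

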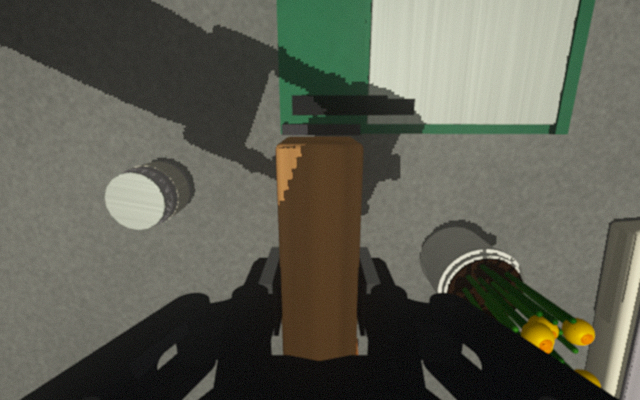

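The view shows the prop held straight, its front end at (278–362,140), facing the ear (293–414,105) with the stop just below at (285–388,128). Next I'll lower and push.

```bash

python3 -m jog '[[[-0.5,0.5,1,0,1],[0,0,4,0,1],[0,0,4,0,1],[0,0,0.1,0,1],[0,0,0,0,1]]]' 80
python3 -m jog '[[[1.0,0,0,0,1],[1.0,0,0,0,1],[1.5,0,0,0,1],[1.5,0,0,0,1],[0,0,0,0,1]]]'
python3 - <<'E'
from h import *
go(.47,-.19,.1)
E
```

```text
time_s: 16.68
position: [0.47, -0.1912, 0.1001]
eef_rot: [0.0, 0.735, 0.679, 0.0]
force: [0.2, 0.2, -1.2]
finger_gap: 0.0302
gripper_force: 84.2
time_s: 17.3
position: [0.4732, -0.1397, 0.0997]
eef_rot: [-0.0, 0.734, 0.679, 0.0]
force: [0.2, -1.8, -1.5]
finger_gap: 0.0309
gripper_force: 84.3
at [ 0.4732 -0.1397  0.0997] psi 1.4924 | turn -0.0 shift cm [-5.04  0.08 -0.03] gap 0.0309 F [ 0.2 -1.8 -1.5] j6 -0.3 t 17.3
```

```bash

python3 -m jog '[[[1.5,0,0,0,1],[1.5,0,0,0,1],[1.5,0,0,0,1],[1.5,0,0,0,1],[1.5,0,0,0,1],[0.7,0,0,0,1],[0,0,0,0,1],[0,0,0,0,1]]]' 80
python3 - <<'E'
from h import *
go(.4768,-.059,.1,1.491)
im=cap('wrist');z=load('wrist');W=cloud(z)
e=(W[...,2]>.10)&(W[...,2]<.1195)&(abs(W[...,1]-.008)<.03)&(abs(W[...,0]-.49)<.06);print('ear',rect(W,e))
im=cap('scene');a=im[100:260,240:440];cv2.imwrite('pics/s5.png',cv2.resize(a,None,fx=3.5,fy=3.5,interpolation=cv2.INTER_CUBIC))
t=cap('top');z=load('top');W=cloud(z)
e=(abs(W[...,2]-.115)<.005)&(abs(W[...,1]-.008)<.03)&(abs(W[...,0]-.49)<.06);print('ear top',e.sum() and rect(W,e))
E
```

```text
time_s: 18.3
position: [0.4795, -0.0595, 0.0994]
eef_rot: [-0.0, 0.735, 0.678, -0.0]
force: [0.4, -3.7, 1.1]
finger_gap: 0.0305
gripper_force: 84.5
at [ 0.4795 -0.0595  0.0994] psi 1.4907 | turn -0.0003 shift cm [ 0.03 -0.27 -0.06] gap 0.0305 F [ 0.4 -3.7  1.1] j6 -0.13 t 18.3
ear (array([491.7,   4.2]), array([12.4, 60.3]), 85.5, 5503, array([0.4917, 0.0045]))
ear top 0
```

View pics/s5.png

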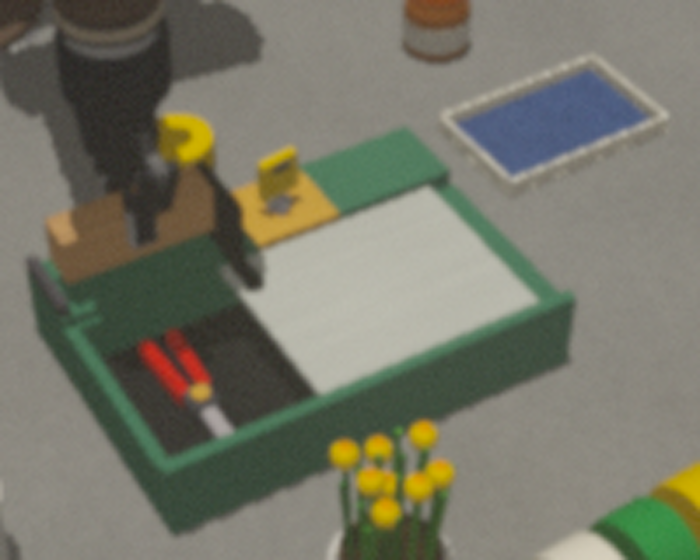

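The hatch is about 117 mm open, with the prop above the ledge and its rear just past the stop. The snips are visible in the compartment. Lowering the prop now.

```bash

python3 -m jog '[[[0.2,0,0,0,1],[0,0,0.8,0,1],[0,0,0.8,0,1],[0,0,0,0,1],[0,0,0,0,1]]]' 80
python3 -m jog '[[[0,0,0.2,0,1],[0,0,0.2,0,1],[0,0,0,0,1]]]'
python3 - <<'E'
from h import *
go(.4768,-.059,.08,1.491)
cap('wrist');z=load('wrist');W=cloud(z)
e=(W[...,2]>.10)&(W[...,2]<.1195)&(abs(W[...,1]-.008)<.03)&(abs(W[...,0]-.49)<.06);print('ear',rect(W,e))
E
```

```text
time_s: 19.08
position: [0.4788, -0.0574, 0.0826]
eef_rot: [-0.001, 0.735, 0.678, -0.001]
force: [-1.1, -3.4, -4.1]
finger_gap: 0.0307
gripper_force: 84.1
time_s: 19.45
position: [0.4796, -0.0574, 0.0802]
eef_rot: [-0.0, 0.735, 0.678, -0.0]
force: [-3.0, -4.0, 4.9]
finger_gap: 0.0308
gripper_force: 84.9
at [ 0.4796 -0.0574  0.0802] psi 1.4909 | turn -0.0001 shift cm [-0.18 -0.27  0.02] gap 0.0308 F [-3.  -4.   4.9] j6 -0.13 t 19.45
ear (array([491.1,  -5.7]), array([36.4, 60.8]), 85.5, 12485, array([ 0.4882, -0.0005]))
```

```bash

python3 -m jog '[[[-0.2,0,0,0,1],[-0.2,0,0,0,1],[-0.15,0,0,0,1],[0,0,0,0,1]]]' 80
python3 -m jog '[[[0,0,0,0,0],[0,0,0,0,-0.3],[0,0,0,0,-0.3],[0,0,0,0,-0.3]]]'
python3 -m jog '[[[0,0,-2,0,-0.3],[0,0,-5,0,-0.3],[0,0,-5,0,-0.3],[0,0,-5,0,-0.3],[0,0,0,0,-0.3]]]'
python3 - <<'E'
from h import *
go(.4768,-.059,.08,1.491)
cap('wrist');z=load('wrist');W=cloud(z)
e=(W[...,2]>.11)&(W[...,2]<.1195)&(abs(W[...,1]-.008)<.02)&(abs(W[...,0]-.49)<.06);print('ear',rect(W,e))
p=(abs(W[...,2]-.104)<.005)&(abs(W[...,1]+.06)<.09)&(abs(W[...,0]-.475)<.04);print('prop',rect(W,p),np.median(W[p][:,2]))
im=cap('scene');a=im[100:260,240:440];cv2.imwrite('pics/s6.png',cv2.resize(a,None,fx=3.5,fy=3.5,interpolation=cv2.INTER_CUBIC))
z=load('scene');W=cloud(z);h=cv2.cvtColor(im,cv2.COLOR_BGR2HSV)
red=((h[...,0]<8)|(h[...,0]>172))&(h[...,1]>140)&(W[...,2]<.06)&(W[...,2]>.01)&(abs(W[...,0]-.59)<.11)&(abs(W[...,1]+.07)<.1);print('red',rect(W,red),np.percentile(W[red][:,2],[5,50,95]))
E
```

```text
time_s: 20.0
position: [0.4797, -0.0622, 0.0802]
eef_rot: [-0.0, 0.735, 0.678, 0.001]
force: [-2.1, -0.7, 5.8]
finger_gap: 0.0306
gripper_force: 85.1
time_s: 20.5
position: [0.4793, -0.0629, 0.0794]
eef_rot: [-0.0, 0.735, 0.678, 0.0]
force: [-0.2, -0.2, 0.1]
finger_gap: 0.0556
gripper_force: 0.0
time_s: 21.12
position: [0.4829, -0.0637, 0.2547]
eef_rot: [0.004, 0.735, 0.678, 0.003]
force: [0.2, 0.0, 0.6]
finger_gap: 0.0553
gripper_force: 0.0
at [ 0.4829 -0.0637  0.2547] psi 1.4908 | turn -0.0002 shift cm [ 0.42 -0.64 17.47] gap 0.0553 F [0.2 0.  0.6] j6 -0.14 t 21.12
ear (array([491.6,   0.8]), array([11.3, 59.4]), 85.4, 1066, array([0.4912, 0.0008]))
prop (array([479.7, -64.9]), array([119.1,  32. ]), 85.6, 4332, array([ 0.48  , -0.0613])) 0.10383616320292602
red (array([555.9, -71. ]), array([38.7, 69.8]), 88.6, 192, array([ 0.5574, -0.0772])) [0.02516034 0.03742586 0.04120926]
```

```bash

python3 -m jog '[[[0,0,0,-0.175,-0.3],[0,0,0,-0.175,-0.3],[0,0,0,-0.175,-0.3],[0,0,0,-0.175,-0.3],[0,0,0,-0.175,-0.3],[0,0,0,-0.175,-0.3],[0,0,0,-0.175,-0.3],[0,0,0,-0.175,-0.3]]]' 40
python3 -m jog '[[[0,0,0,-0.17,-0.3],[-5.3,0,1,0,-0.3],[-5.3,0,2,0,-0.3],[0,0,0,0,-0.3],[0,0,0,0,-0.3]]]'
python3 - <<'E'
from h import *
go(.59,-.073,.2,3.0615)
im=cap('wrist');a=im[60:360,120:520];cv2.imwrite('pics/w7.png',cv2.resize(a,None,fx=2,fy=2,interpolation=cv2.INTER_CUBIC))
z=load('wrist');W=cloud(z);n=(abs(W[...,0]-.59)<.085)&(abs(W[...,1]+.073)<.075)&(W[...,2]>.026)&(W[...,2]<.048)
k=cv2.connectedComponentsWithStats(n.astype(np.uint8));i=1+np.argmax(k[2][1:,4]);m=k[1]==i
print(rect(W,m),k[2][i],np.percentile(W[m][:,2],[5,50,95]))
t=load('top');print('potb',px(t,336,152,.075))
E
```

```text
time_s: 22.22
position: [0.4776, -0.0626, 0.2467]
eef_rot: [-0.003, 0.122, 0.992, 0.0]
force: [-0.3, 0.4, -0.9]
finger_gap: 0.0554
gripper_force: 0.0
time_s: 22.85
position: [0.5831, -0.0712, 0.2167]
eef_rot: [-0.003, 0.04, 0.999, 0.0]
force: [0.5, -0.1, 0.3]
finger_gap: 0.0555
gripper_force: 0.0
at [ 0.5831 -0.0712  0.2167] psi 3.0608 | turn -0.0007 shift cm [-0.71 -0.13  1.67] gap 0.0555 F [ 0.5 -0.1  0.3] j6 -1.69 t 22.85
(array([584.5, -76.9]), array([ 32.5, 118.3]), 84.7, 2469, array([ 0.5727, -0.0756])) [ 298  128   34  113 2469] [0.03021937 0.03456916 0.03698707]
potb [ 0.79110678 -0.06902276  0.075     ]
```

View pics/w7.png

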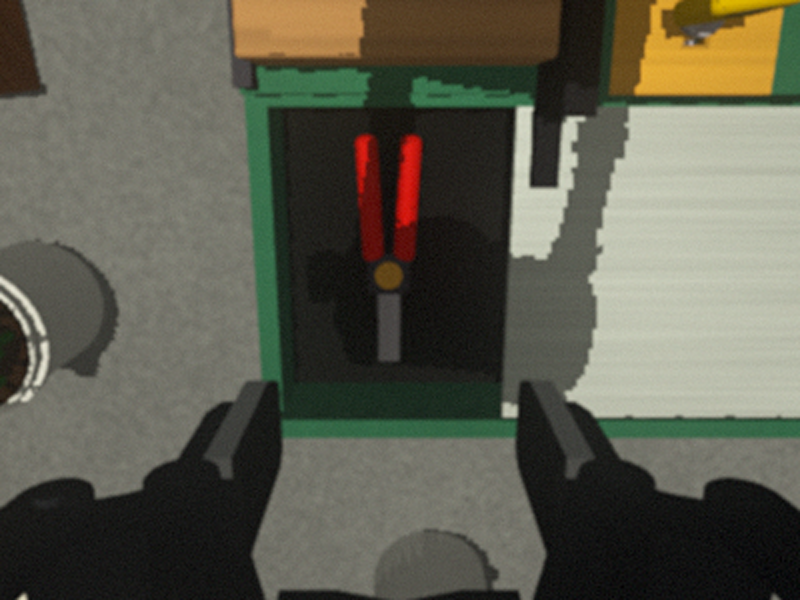

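The crop shows the snips lying with handles at (355–420,135–260), pivot (388,275) and tip (388,362). There is free floor on both sides, the prop is wedged at the top, and the key is turned.

```bash

python3 -m jog '[[[-0.55,0.55,4,0.012,-0.2],[0,0,5,0,-0.2],[0,0,5,0,-0.2],[0,0,3.5,0,-0.2],[0,0,0,0,-0.2],[0,0,0,0,-0.2]]]' 40
python3 - <<'E'
from h import *
go(.589,-.0773,.025,3.049)
im=cap('wrist');z=load('wrist');W=cloud(z);n=(abs(W[...,0]-.59)<.085)&(abs(W[...,1]+.073)<.03)&(W[...,2]>.026)&(W[...,2]<.045)
k=cv2.connectedComponentsWithStats(n.astype(np.uint8));i=1+np.argmax(k[2][1:,4]);m=k[1]==i;print(rect(W,m));go(.589,-.0773,.025,3.049)
E
```

```text
time_s: 23.65
position: [0.5921, -0.0668, 0.0468]
eef_rot: [0.002, 0.046, 0.999, -0.0]
force: [1.4, 0.7, 0.8]
finger_gap: 0.0515
gripper_force: 0.0
at [ 0.5921 -0.0668  0.0468] psi 3.0487 | turn -0.0003 shift cm [ 0.21 -1.07  2.18] gap 0.0515 F [1.4 0.7 0.8] j6 -1.66 t 23.65
(array([584.5, -77.2]), array([ 32.8, 120. ]), 85.2, 9669, array([ 0.569 , -0.0755]))
at [ 0.5928 -0.0669  0.0474] psi 3.0487 | turn -0.0003 shift cm [ 0.28 -1.07  2.24] gap 0.0513 F [0.3 0.  0.5] j6 -1.66 t 23.7
```

```bash

python3 -m jog '[[[0.25,-1.05,0,0,-0.2],[0,0,1.1,0,-0.2],[0,0,1.1,0,-0.2],[0,0,0,0,-0.2]]]' 40
python3 - <<'E'
from h import *
go(.589,-.0773,.025,3.049)
E
python3 -m jog '[[[0,0,0,0,1],[0,0,0,0,1],[0,0,0,0,1],[0,0,0,0,1]]]' 60
python3 -m jog '[[[0,0,-1,0,1],[0,0,-1,0,1],[0,0,0,0,1]]]'
python3 - <<'E'
from h import *
go(.589,-.0773,.025,3.049)
E
```

```text
time_s: 24.2
position: [0.5858, -0.0764, 0.0207]
eef_rot: [-0.002, 0.046, 0.999, 0.0]
force: [-0.3, 1.0, 0.5]
finger_gap: 0.051
gripper_force: 0.0
at [ 0.5858 -0.0764  0.0207] psi 3.0486 | turn -0.0004 shift cm [-0.33 -0.06 -0.43] gap 0.051 F [-0.3  1.   0.5] j6 -1.68 t 24.2
time_s: 24.7
position: [0.5877, -0.0767, 0.0226]
eef_rot: [0.0, 0.046, 0.999, -0.0]
force: [0.6, -0.2, 0.0]
finger_gap: 0.0254
gripper_force: 59.0
time_s: 25.08
position: [0.5888, -0.077, 0.0441]
eef_rot: [0.002, 0.046, 0.999, -0.0]
force: [-0.1, 0.4, -0.9]
finger_gap: 0.0255
gripper_force: 59.0
at [ 0.5888 -0.077   0.0441] psi 3.0488 | turn -0.0002 shift cm [-0.02 -0.03  1.91] gap 0.0255 F [-0.1  0.4 -0.9] j6 -1.68 t 25.07
```

```bash

python3 -m jog '[[[0,0,-3,0,1],[0,0,-5,0,1],[0,0,-5,0,1],[0,0,-4,0,1],[0,0,0,0.17,1],[0,0,0,0.171,1],[0,0,0,0.171,1],[0,0,0,0.171,1]]]' 60
python3 -m jog '[[[0,0,0,0.171,1],[0,0,0,0.171,1],[0,0,0,0.171,1],[0,0,0,0.171,1],[0,0,0,0.171,1],[0,0,0,0,1]]]'
python3 -m jog '[[[3.6,-1.2,0,0,1],[5.4,-1.7,0,0,1],[5.4,-1.7,0,0,1],[5.4,-1.8,0,0,1],[5.4,-1.8,0,0,1],[5.4,-1.8,0,0,1],[5.4,-1.8,0,0,1],[3.5,-1.2,0,0,1]]]'
python3 -m jog '[[[2,-0.7,0,0,1],[0,0,0,0,1],[0,0,0,0,1]]]'
python3 - <<'E'
from h import *
go(.477,.3455,.03,1.51)
im=cap('wrist');cv2.imwrite('pics/w8.png',im)
z=load('wrist');W=cloud(z);h=cv2.cvtColor(im,cv2.COLOR_BGR2HSV)
b=(h[...,0]>100)&(h[...,0]<130)&(h[...,1]>90)&(W[...,2]<.03)&(W[...,2]>-.01)&(abs(W[...,0]-.477)<.08)&(abs(W[...,1]-.35)<.1);print('liner',rect(W,b))
w=(W[...,2]<.024)&(W[...,2]>.011)&(abs(W[...,0]-.477)<.08)&(abs(W[...,1]-.35)<.1);print('walls',rect(W,w))
r=((h[...,0]<8)|(h[...,0]>172))&(h[...,1]>140)&(W[...,2]>.15);print('red',rect(W,r),np.percentile(W[r][:,2],[2,50,98]).round(3))
E
```

```text
time_s: 26.08
position: [0.5871, -0.0767, 0.2124]
eef_rot: [-0.0, 0.381, 0.925, -0.0]
force: [-1.2, -0.1, -0.3]
finger_gap: 0.0251
gripper_force: 59.2
time_s: 26.82
position: [0.5871, -0.0767, 0.2123]
eef_rot: [-0.0, 0.727, 0.686, -0.0]
force: [-0.1, 0.7, -0.1]
finger_gap: 0.0255
gripper_force: 59.2
time_s: 27.82
position: [0.4803, 0.3277, 0.2126]
eef_rot: [-0.0, 0.726, 0.687, 0.0]
force: [0.5, -0.4, -1.0]
finger_gap: 0.0249
gripper_force: 59.2
time_s: 28.2
position: [0.4759, 0.3445, 0.2123]
eef_rot: [0.0, 0.728, 0.686, -0.0]
force: [-0.4, 0.1, -0.4]
finger_gap: 0.0256
gripper_force: 59.2
at [0.4759 0.3445 0.2123] psi 1.5107 | turn 0.0007 shift cm [ 0.11  0.1  18.23] gap 0.0256 F [-0.4  0.1 -0.4] j6 0.61 t 28.2
liner (array([474.9, 348.7]), array([151.8,  92.4]), 86.9, 2374, array([0.4729, 0.3842]))
walls (array([476., 349.]), array([163.6, 105.2]), 86.8, 1801, array([0.4774, 0.3718]))
red (array([489.8, 362. ]), array([79.9, 88.8]), 60.2, 7609, array([0.4776, 0.3776])) [0.22  0.225 0.226]
```

View pics/w8.png

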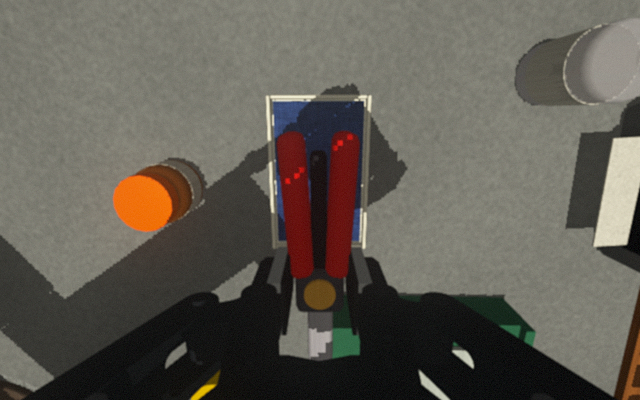

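The snips are held level above the tray (liner at (275–370, 100–245)), handles toward +y. Lowering them.

```bash

python3 -m jog '[[[0.1,0,4,0,1],[0,0,5,0,1],[0,0,5,0,1],[0,0,3.5,0,1],[0,0,1.5,0,1],[0,0,0,0,1],[0,0,0,0,1]]]' 60
python3 -m jog '[[[0,0,0.5,0,1],[0,0,0.4,0,1],[0,0,0,0,1]]]'
python3 - <<'E'
from h import *
go(.476,.345,.006)
E
```

```text
time_s: 29.12
position: [0.4774, 0.3474, 0.0244]
eef_rot: [0.0, 0.728, 0.685, 0.002]
force: [0.3, -0.3, -1.1]
finger_gap: 0.0251
gripper_force: 59.3
time_s: 29.5
position: [0.4753, 0.3466, 0.0134]
eef_rot: [-0.0, 0.728, 0.686, -0.0]
force: [0.1, -0.3, -1.1]
finger_gap: 0.0252
gripper_force: 59.2
at [0.4753 0.3466 0.0134] psi 1.511 | turn -0.0 shift cm [-0.16  0.08  0.74] gap 0.0252 F [ 0.1 -0.3 -1.1] j6 0.62 t 29.5
```

```bash

python3 -m jog '[[[0,0,0.3,0,1],[0,0,0.2,0,1],[0,0,0,0,1]]]' 60
python3 -m jog '[[[0,0,0.15,0,1],[0,0,0,0,1]]]'
```

```text
time_s: 29.88
position: [0.4754, 0.3466, 0.0082]
eef_rot: [-0.0, 0.728, 0.686, -0.0]
force: [0.4, -0.5, -1.1]
finger_gap: 0.0253
gripper_force: 59.2
time_s: 30.12
position: [0.4756, 0.3467, 0.0069]
eef_rot: [-0.0, 0.728, 0.686, -0.0]
force: [0.6, -0.1, -1.1]
finger_gap: 0.0255
gripper_force: 59.2
```

```bash

python3 -m jog '[[[0,0,0.1,0,1],[0,0,0,0,1]]]' 60
python3 -m jog '[[[0,0,0.1,0,1],[0,0,0,0,1]]]'
```

```text
time_s: 30.38
position: [0.4757, 0.3468, 0.0066]
eef_rot: [-0.0, 0.728, 0.686, -0.0]
force: [-1.5, -1.0, 3.7]
finger_gap: 0.0253
gripper_force: 59.8
time_s: 30.62
position: [0.4758, 0.3468, 0.0066]
eef_rot: [-0.0, 0.728, 0.686, -0.0]
force: [-3.4, -3.2, 11.1]
finger_gap: 0.0252
gripper_force: 60.5
```

Contact with the tray floor. I'll release, retreat and verify.

```bash

python3 -m jog '[[[0,0,-0.15,0,1],[0,0,0,0,0.2],[0,0,0,0,0],[0,0,0,0,0],[0,0,0,0,0]]]' 40
python3 -m jog '[[[0,0,-2,0,0],[0,0,-4,0,0],[0,0,-5,0,0],[0,0,-5,0,0],[0,0,0,0,0]]]'
python3 - <<'E'
from h import *
go(.476,.349,.2)
im=cap('wrist');z=load('wrist');W=cloud(z);n=(abs(W[...,0]-.476)<.042)&(abs(W[...,1]-.349)<.07)&(W[...,2]>.010)&(W[...,2]<.04)
k=cv2.connectedComponentsWithStats(n.astype(np.uint8));i=1+np.argmax(k[2][1:,4]);m=k[1]==i;print('snips',rect(W,m),np.percentile(W[m][:,2],[5,50,95]).round(4))
cap('top');t=load('top');W=cloud(t)
e=(W[...,2]>.108)&(W[...,2]<.122)&(abs(W[...,1])<.03)&(abs(W[...,0]-.49)<.06);print('ear',rect(W,e))
e=(abs(W[...,2]-.106)<.005)&(abs(W[...,1]+.07)<.07)&(abs(W[...,0]-.48)<.04);print('prop',rect(W,e))
e=(W[...,2]>.095)&(abs(W[...,1]-.063)<.03)&(abs(W[...,0]-.485)<.03);print('bow',rect(W,e),W[e][:,2].max())
a=cap('scene')[70:270,150:450];cv2.imwrite('pics/s9.png',cv2.resize(a,None,fx=2.6,fy=2.6,interpolation=cv2.INTER_CUBIC))
E
```

```text
time_s: 31.25
position: [0.4756, 0.3467, 0.0063]
eef_rot: [-0.0, 0.728, 0.686, -0.0]
force: [-0.1, 0.6, 0.4]
finger_gap: 0.0428
gripper_force: 0.0
time_s: 31.88
position: [0.4797, 0.3493, 0.1739]
eef_rot: [0.001, 0.728, 0.686, 0.007]
force: [0.4, 0.7, -0.2]
finger_gap: 0.0423
gripper_force: 0.0
at [0.4797 0.3493 0.1739] psi 1.5109 | turn -0.0 shift cm [-0.05 -0.36 -2.61] gap 0.0423 F [ 0.4  0.7 -0.2] j6 0.62 t 31.88
snips (array([476.2, 348.8]), array([119.7,  32.6]), 87.0, 2890, array([0.4771, 0.3616])) [0.0144 0.0185 0.0208]
ear (array([492.3, -11.7]), array([36.2, 58.6]), 85.3, 99, array([ 0.4918, -0.0024]))
prop (array([480.8, -64.5]), array([119.2,  32.1]), 85.5, 442, array([ 0.4807, -0.0648]))
bow (array([486.5,  62.1]), array([ 8.9, 32. ]), 0.2, 44, array([0.4861, 0.061 ])) 0.11912865404317625
```

View pics/s9.png

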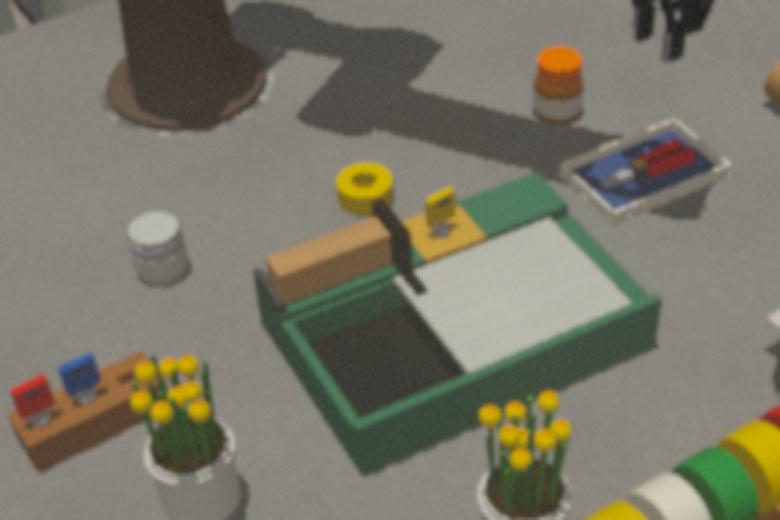

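The picture shows the snips lying in the tray (650,165), the prop wedged (330,255), the hatch open, the key turned at (440,205), the red and blue keys in the stand and both pots standing.

```bash
python3 -c "
from rig import hand_in
print(hand_in())"
```

```text
the job is handed in; nothing more can be done
None
```

The job is handed in at about 32 s of robot time; the verdict was not shown, but the last images show the key turned and home, the hatch wedged open by the block, the snips lying in the tray, the red and blue keys in the stand and both pots standing.

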